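# Set the pack-length stop on the disc gauge

## Task

Set the pack-length gauge for the next batch of discs: with closed fingertips, slowly and gently push the orange slider along its rail until its spring pin drops into the notch marked by the green tag. Only push the slider from its side: do not grip it, do not touch or lift the black pull knob on top of it, and leave the disc stacks and the single disc where they are.

Things in the scene. Friction and masses are not known exactly. Their poses are not given: they have to be found in the camera images.
- gauge: The gauge, fixed to the table: grey base plate 180 x 340 x 10 mm (x, y, z), origin at the centre of its underside, on the table top; its y axis runs along the rail. On its -x side two thin cradle rods lie along y at x = -75 and -40 mm (tops 20 mm high) and a grey end plate stands at y = -160 mm (x = -82 to -32 mm, 55 mm high). The robot may touch the gauge.
- rail_mid (a point): Middle of the aluminium rail's top, over the gauge's origin, 30 mm above the table. The rail is 30 mm wide and reaches 150 mm either way along the gauge's y, with a dark end block (40 x 16 mm, 36 mm high) past each end. Three open notches, 18 mm long, cut its top, centred at y = -80, 0 and +80 mm.
- stop_mid (a point): Centre of the top of the orange slider block, 76 mm above the table, over the rail's centre line. Block: 70 mm across the rail (x), 40 mm along it (y), heights 34 to 76 mm. Push on its flat upright sides, 20 mm either way in y from this point. A paddle 8 mm thick (y) sticks out on the gauge's -x side to x = -85 mm, heights 26 to 76 mm. A white line on its +x side marks its middle.
- stop (a joint): Slider position in m, 0 to 0.24, growing towards the gauge's +y; slider centre at gauge y = joint - 0.120, so the notches are at 0.040, 0.120, 0.200. It starts between the first two, in neither, and can be pushed either way. On plain rail it takes 1 to 2 N and stays where left. Within about 5 mm of a notch centre it is pulled in and centred (the push drops to nothing); pushing it out takes about 10 N.
- pin (a joint): Height of the slider's spring pin in m: about 0.004 while it rides on the plain rail, about -0.0015 when it has dropped into a notch; the pull knob goes up and down with it. It drops by itself under its spring. Push the slider at 5 cm/s or less: faster, it knocks hard at the notches and may count as rammed.
- pull_knob (a point): Black round pull knob on the pin, 20 mm across, over the middle of the slider: its top stands about 92 mm above the table when the pin is down and 98 mm when it rides on the rail. Not to be touched. This point: centre of its top.
- tag_green: Green tag, 24 x 24 x 8 mm, fixed on the gauge's base plate on the +x side of the rail (gauge x = 72 mm), exactly in line with the notch to be used; origin at the centre of its underside, axes as the gauge's. Which of the three notches it marks changes from run to run.
- tag_yellow: Yellow tag, same size, in line with another notch (not to be used).
- tag_blue: Blue tag, same size, in line with the remaining notch (not to be used).
- stack_tall: Loose banded stack of pink and grey discs, 64 mm across, 63 mm high, standing past the gauge's +y end; origin at the centre of its underside. Leave alone.
- stack_short: Loose banded stack of discs, 64 mm across, 35 mm high, standing past the gauge's -y end; origin at the centre of its underside. Leave alone.
- disc: Single loose disc, 65 mm across, 8 mm thick, lying flat on the table on the robot's side of the gauge; origin at the centre of its underside. Leave alone.

How it is judged:
At the end, for the whole second after the job is handed in: The slider stands within 5 mm (along the rail) of the green tag's line, at rest, with its pin dropped into that notch (pin joint below 1 mm); both stacks and the single disc are upright and within 20 mm of where they were (y of stop_mid in the frame of tag_green between -0.005 and 0.005 m and value of joint pin below 0.001 m and velocity of joint stop between -0.01 and 0.01 m/s and distance of each of stack_tall, stack_short, disc from where it was at the start of the episode below 0.02 m and angle between each of stack_tall, stack_short, disc's own z axis and vertical below 0.15 rad); the robot touches nothing.
It fails at once if the pull knob is touched, or the pin is lifted by it (contact force between any of the fingers, the arm and pin above 1 N or value of joint pin above 0.01 m).
It fails at once if the slider is squeezed between the fingers or rammed (over 35 N) (contact force between any of the fingers, the arm and stop above 35 N).
It fails at once if a bystander disc or stack is shifted more than 20 mm, lifted or tipped (distance of any of stack_tall, stack_short, disc from where it was at the start of the episode above 0.02 m or angle between any of stack_tall, stack_short, disc's own z axis and vertical above 0.15 rad).
It also fails if it takes over 35 s, if anything falls off the work surface, if the arm or the gripper's body presses on something with over 40 N, if the wrist force passes 120 N, or if a joint passes its speed limit or range.

## Robot

A 7-joint arm with a two-finger parallel gripper is mounted at the origin on the work surface. World frame = base frame: x ahead of the robot, y to its left, z up, the work surface at z = 0. Lengths are in m, angles in rad, forces in N, time in s.
With the tool pointing down it reaches from about 0.425 to 0.925 m from the base axis. Payload 6.8 kg.
Tool frame: the origin (TCP) lies midway between the tips of the shut fingers; the grasp point (between the pads) lies 19 mm behind it (bot.hold_point_z is the z of the grasp point in the tool frame, in m); z points along the fingers, y is the line along which they close (so a half turn about z gives the same grasp; the last joint's range is limited). The gripper opens to 88 mm and grips with 3 to 60 N. Pads are 20 mm wide; open, the fingers measure 115 mm over their backs; the gripper's body (75 mm by 178 mm) begins 61 mm behind the grasp point.
Start: joints at [-0.108, 0.477, 0.022, 1.555, -0.011, 1.109, -0.083], TCP at [0.675, 0, 0.223] pointing down, gripper open.
Joint ranges: [-2.96, 2.96], [-0.34, 2.1], [-1.41, 1.46], [0.24, 2.44], [-1.37, 4.51], [0.17, 1.92], [-2.96, 2.96]. Speed limits (rad/s): [2.39, 2.39, 3.14, 3.14, 3.14, 3.14, 3.14].

## Interface

Orientations are given as a 3x3 rotation matrix whose columns are the frame's x, y, z axes.
In Python, from bench import bot gives the robot as it stands. The module is installed in compiled form; this text tells all that it offers.
- The arm moves only by the tool move_arm, never from a script. Its argument "plan" is a list of rows, each a list of 6 numbers: the shift along the tool's x, y, z as a fraction of full scale, then the turn, a rotation vector about the tool's x, y, z as a fraction of full scale. A call has 1 to 5 rows; each row is the pose to reach, as a shift and turn from the pose commanded when the call began, along the tool's axes at that moment; what a row does not reach only later rows make up. Full scale, the value 1, is 100 mm for a shift and 45 degrees for a turn. A row lasts 1/12 s, in which the tool goes at most 41.7 mm and 7.16 degrees, less where a joint would pass 70% of its speed; a pose out of reach is approached as far as the arm can. A call with a number of a shift or a turn outside -1 to 1 is refused whole. A call with a gripper value outside its range is refused whole. "fingers" is the opening, from 0 (shut) to 1 (fully open), set as the call begins (left out, the last holds). The fingers move at their own pace and stop on an object; "grip_force" is the grip in N (left out, the last holds). Time passes only in rows, so rows that repeat a pose let the fingers close. It gives the time, the measured TCP pose, the force, the opening and the grip force at its end, in the units of the state.
- bot.get_obs(): the state, without advancing time (a new reading comes with each control period).
- bot.get_image(name): name is "scene" or "side" or "wrist"; returns (picture, depth): 420x560x3 uint8, blue, green, red; 420x560 float32, m along the optical axis (not along the pixel's ray), 0 where there is no reading.
- bot.camera_model(name): a dict with "vertical_fov" (degrees; the focal length in pixels is half the picture's height over the tangent of half this angle, whatever the lens; pixels are square), "cx", "cy" (the principal point, pixels), "R" (3x3) and "t" (3): a world point X has camera coordinates R X + t. Camera axes: x right, y down, z forward; pixel columns grow to the right and rows downward; lengths in m; the calibration is good to about 2 mm. A picture is of the moment at which its call begins: read the wrist's pose just before it. camera_model takes no time and is no camera call; for the wrist camera it gives the pose at the moment of the call.
- bot.finish_job(): hands the job in; it is judged then, once.
Trained networks look in the newest picture that a camera, given by its name, has taken for a name from the list of things; names that differ only in an ending like _2 or _b are one class to them, and where a whole thing is asked for, a point or a joint stands for the part that bears it (a point fixed in the world has none). Each returns a list of dicts, best first, with "confidence" (0 to 1); they miss things now and then, are a little off and sometimes report something else, mostly with a low value. They report only what shows in the picture. A call takes as long as a camera call.
- bot.masks_of(camera, query): "mask" (420x560 bool, what is visible of it) and "point" ([column, row] in pixels, amid what is visible of it).
The state is a dict: "time": time; "q": joint angles; "dq": joint speeds; "joint_torque": joint torques, N m; "tool_pos": TCP position; "ee_rot": TCP orientation; "ft_force": force on the tool from outside, world axes, zero at the start; "torque": the same for the moment, N m; "opening": finger opening in m; "grasp_force": force on a finger pad.
Only numpy, scipy, OpenCV 4.12 (cv2) and the standard library are available. Lean on these libraries where they do the work, as an engineer would, in place of code of your own. Each camera call takes 0.05 s, during which the arm holds its last target. There are 200 camera calls.

## Working session

There is one attempt and no reset: what is moved stays moved. The work goes in short steps, Python scripts to look and compute and a tool call to move; the robot and the scene stay as the last step left them, time stands still between calls to the robot, and variables do not carry over. Pictures are saved under pics/ and viewed, at most 10 in all, crops included, and the job is handed in when it is done.

Besides the shell and the picture viewer there is one more tool, called after "Request:" as name(argument=value, ...) on one line, values as JSON. move_arm: Moves the arm, as the interface text tells. Shift numbers are shares of 100 mm and turn numbers shares of 45 degrees, none past 1 either way. Its arguments: {"type":"object","properties":{"plan":{"type":"array"},"fingers":{"type":"number"},"grip_force":{"type":"number"}},"required":["plan"]}

```bash
mkdir -p pics
cat > h.py <<'E'
from bench import bot
import numpy as np, cv2
def cloud(cam, mask, d):
    m=bot.camera_model(cam); f=210/np.tan(np.radians(m["vertical_fov"])/2)
    v,u=np.nonzero(mask&(d>0)); z=d[v,u]
    C=np.c_[(u-m["cx"])/f*z,(v-m["cy"])/f*z,z]
    return (C-np.array(m["t"]))@np.array(m["R"])
E
python3 - <<'E'
from h import *
for c in ("scene","side"):
    p,d=bot.get_image(c); cv2.imwrite(f"pics/{c}0.png",p)
    for n in ("gauge","stop_mid","pull_knob","tag_green","tag_yellow","tag_blue","stack_tall","stack_short","disc"):
        for r in bot.masks_of(c,n)[:1]:
            X=cloud(c,r["mask"],d)
            if len(X): print(c,n,round(r["confidence"],2),np.round(r["point"]),len(X),np.round(np.median(X,0),3),np.round(np.percentile(X,2,0),3),np.round(np.percentile(X,98,0),3))
o=bot.get_obs(); print(o["time"],o["tool_pos"],o["ee_rot"])
E
```

```text
scene gauge 0.87 [249. 275.] 15292 [ 0.536 -0.094  0.01 ] [ 0.432 -0.208  0.006] [0.618 0.121 0.076]
scene stop_mid 0.95 [237. 249.] 2088 [ 0.523 -0.09   0.069] [ 0.442 -0.102  0.033] [ 0.558 -0.058  0.097]
scene pull_knob 0.67 [240. 236.] 174 [ 0.525 -0.081  0.095] [ 0.473 -0.088  0.043] [ 0.531 -0.041  0.098]
scene tag_green 0.65 [318. 243.] 144 [0.575 0.052 0.017] [0.563 0.041 0.012] [0.586 0.065 0.019]
scene tag_yellow 0.55 [320. 244.] 169 [0.576 0.051 0.017] [0.563 0.041 0.01 ] [0.587 0.068 0.019]
scene tag_blue 0.66 [270. 306.] 238 [ 0.6   -0.106  0.017] [ 0.587 -0.117  0.012] [ 0.611 -0.093  0.019]
scene stack_tall 0.75 [310. 178.] 1078 [0.465 0.173 0.046] [0.427 0.158 0.001] [0.484 0.213 0.064]
scene stack_short 0.8 [140. 341.] 2170 [ 0.513 -0.273  0.034] [ 0.475 -0.299  0.   ] [ 0.532 -0.241  0.036]
scene disc 0.86 [181. 249.] 725 [ 0.387 -0.103  0.007] [ 0.355 -0.13   0.001] [ 0.414 -0.072  0.009]
side gauge 0.92 [265. 258.] 9952 [ 0.512 -0.092  0.011] [ 0.425 -0.207  0.007] [0.614 0.123 0.077]
side stop_mid 0.68 [260. 247.] 1501 [ 0.507 -0.089  0.069] [ 0.442 -0.1    0.028] [ 0.557 -0.057  0.097]
side pull_knob 0.62 [269. 235.] 103 [ 0.523 -0.08   0.096] [ 0.514 -0.086  0.077] [ 0.532 -0.067  0.099]
side tag_green 0.63 [295. 235.] 113 [ 0.588 -0.026  0.018] [ 0.576 -0.036  0.01 ] [ 0.601 -0.012  0.02 ]
side tag_blue 0.63 [302. 261.] 110 [ 0.6   -0.106  0.018] [ 0.589 -0.116  0.012] [ 0.611 -0.093  0.02 ]
side stack_tall 0.84 [230. 174.] 791 [0.456 0.171 0.051] [0.426 0.16  0.002] [0.485 0.216 0.065]
side stack_short 0.76 [270. 343.] 1353 [ 0.501 -0.275  0.035] [ 0.472 -0.297  0.   ] [ 0.532 -0.239  0.037]
side disc 0.96 [202. 277.] 665 [ 0.386 -0.102  0.008] [ 0.358 -0.128  0.002] [ 0.414 -0.071  0.01 ]
1.0 [6.75024599e-01 3.52309761e-05 2.22658376e-01] [[ 8.71244314e-06  1.00000000e+00  1.76402440e-05]
 [ 9.99999998e-01 -8.71340138e-06  5.43221363e-05]
 [ 5.43222900e-05  1.76397707e-05 -9.99999998e-01]]
```

Run:
```python
import cv2
a=cv2.imread("pics/scene0.png");b=cv2.imread("pics/side0.png")
cv2.imwrite("pics/c0.png",cv2.resize(a[150:380,90:400],None,fx=2.5,fy=2.5))
for im,pts in((a,((318,243),(270,306))),(b,((295,235),(302,261)))):
    for u,v in pts: print((u,v),im[v-1:v+2,u-1:u+2].mean((0,1)))
```

```text
(318, 243) [  0.         187.11111111 222.11111111]
(270, 306) [183.22222222  64.11111111  13.77777778]
(295, 235) [ 53.66666667 109.66666667  49.55555556]
(302, 261) [109.          59.          46.11111111]
```

View pics/c0.png

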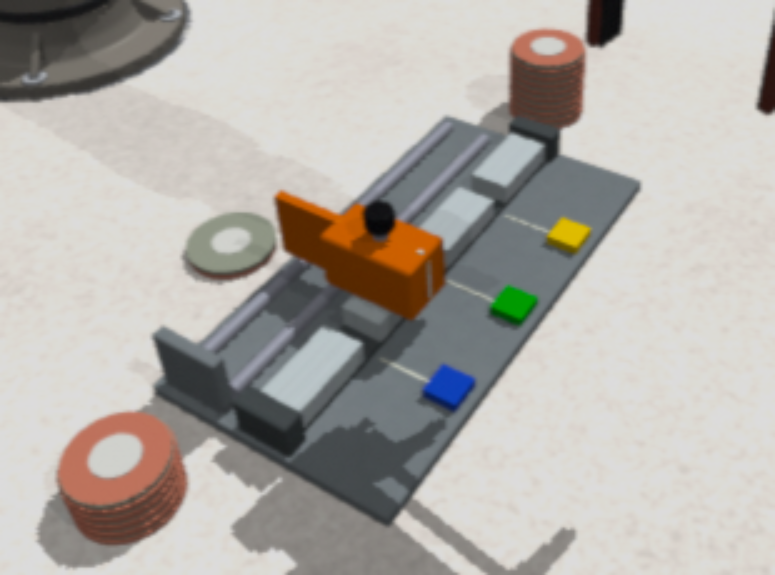

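View pics/side0.png

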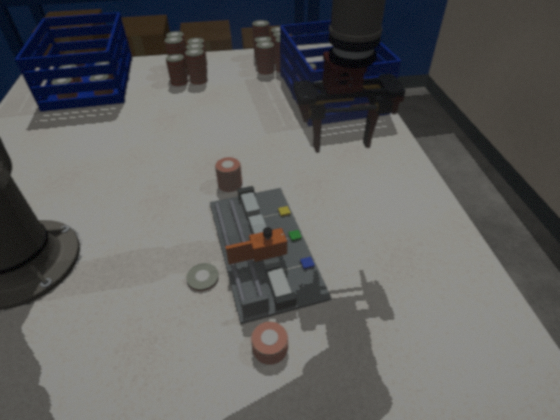

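The green tag is the middle one (crop at 513,303, about (0.588, -0.026) in world). The slider sits about 44 mm to its -y side, so I'll push towards +y. I'll shut the fingers, line up the yaw (about 8.8°) and move behind the slider.

Request:
move_arm(plan=[[-0.4, -0.4, 0, 0, 0, -0.1], [-0.7, -0.7, 0, 0, 0, -0.195], [-1, -1, 0, 0, 0, -0.195], [-1, -1, 0, 0, 0, -0.195], [-1, -1, 0, 0, 0, -0.195]], fingers=0)

```text
time: 1.42
tool_pos: [0.5721, -0.1048, 0.2231]
ee_rot: [[-0.146, 0.989, -0.001], [0.989, 0.146, -0.002], [-0.002, -0.001, -1.0]]
ft_force: [0.1, -0.5, -0.3]
opening: 0.0584
grasp_force: 0.0
```

```bash
cat > m.py <<'E'
from h import *
def measure(cams=("scene","side","wrist"),tag=""):
    o=bot.get_obs(); T=np.array(o["tool_pos"])
    for c in cams:
        p,d=bot.get_image(c); P={}
        cv2.imwrite(f"pics/{c}{tag}.png",p)
        h=cv2.cvtColor(p,cv2.COLOR_BGR2HSV)
        A=cloud(c,np.ones(d.shape,bool),d); H=h[d>0].astype(int)
        reg=(A[:,0]>.42)&(A[:,0]<.65)&(A[:,1]>-.22)&(A[:,1]<.14)
        for n,lo,hi,z0,z1 in(("blue",100,130,.012,.026),("green",45,75,.012,.026),("yellow",22,35,.012,.026),("orange",3,20,.073,.08)):
            m=reg&(H[:,0]>=lo)&(H[:,0]<=hi)&(H[:,1]>110)&(A[:,2]>z0)&(A[:,2]<z1)
            if m.sum()>15: P[n]=A[m]; print(c,n,m.sum(),np.round(A[m].mean(0),4))
        if not {"blue","green","yellow"}<=P.keys(): continue
        t={k:P[k].mean(0) for k in P}
        y=(t["yellow"]-t["blue"])[:2]; y/=np.linalg.norm(y); x=np.array([y[1],-y[0]])
        print(c,"yaw",round(float(np.degrees(np.arctan2(-y[0],y[1]))),2),"tip rel green x,y",np.round([(T[:2]-t["green"][:2])@v*1e3 for v in(x,y)],1))
        if "orange" in P:
            L=(P["orange"][:,:2]-t["green"][:2])*1e3
            ly=L@y; lx=L@x; k=(lx>-103)&(lx<-40)
            print("  block top y",np.round(np.percentile(ly[k],[1,50,99]),1),"x",np.round(np.percentile(lx,[1,99]),1))
    print(round(o["time"],2),np.round(T,4),np.round(o["ee_rot"],3).tolist(),"F",np.round(o["ft_force"],2),o["opening"])
E
python3 -c "
from m import *
measure(tag='1')"
```

```text
scene blue 235 [ 0.6    -0.105   0.0168]
scene green 187 [ 0.5879 -0.0263  0.0168]
scene yellow 154 [0.5757 0.0521 0.0167]
scene orange 739 [ 0.5168 -0.0821  0.075 ]
scene yaw 8.78 tip rel green x,y [-27.6 -75.2]
  block top y [-60.6 -46.3 -22.9] x [-154.2  -39.2]
side blue 104 [ 0.5986 -0.1036  0.0181]
side green 75 [ 0.5863 -0.0248  0.018 ]
side yellow 74 [0.5747 0.0533 0.0179]
side orange 541 [ 0.5112 -0.0815  0.0759]
side yaw 8.65 tip rel green x,y [-26.1 -77. ]
  block top y [-61.7 -46.8 -22.8] x [-152.2  -38.5]
wrist blue 438 [ 0.5978 -0.1009  0.0171]
wrist green 485 [ 0.5856 -0.0219  0.0171]
wrist yellow 592 [0.5732 0.0562 0.0171]
wrist orange 2860 [ 0.5131 -0.0759  0.0751]
wrist yaw 8.88 tip rel green x,y [-26.2 -79.8]
  block top y [-61.8 -41.1 -23.3] x [-153.1  -38. ]
1.42 [ 0.5721 -0.1048  0.2231] [[-0.146, 0.989, -0.001], [0.989, 0.146, -0.002], [-0.002, -0.001, -1.0]] F [ 0.1  -0.51 -0.34] 0.05835964504314549
```

Request:
move_arm(plan=[[-0.28, -0.2, 0, 0, 0, 0], [-0.28, -0.38, 0.2, 0, 0, 0], [-0.28, -0.38, 0.5, 0, 0, 0], [-0.28, -0.38, 0.8, 0, 0, 0], [-0.28, -0.38, 1, 0, 0, 0]], fingers=0)

```text
time: 1.98
tool_pos: [0.542, -0.1314, 0.1203]
ee_rot: [[-0.155, 0.988, -0.001], [0.988, 0.155, 0.001], [0.001, -0.001, -1.0]]
ft_force: [0.1, -0.2, 0.3]
opening: 0.0126
grasp_force: 0.0
```

```bash
python3 -c "
from m import *
measure(tag='2')"
```

```text
scene blue 237 [ 0.6    -0.1051  0.0167]
scene green 187 [ 0.5879 -0.0263  0.0167]
scene yellow 155 [0.5754 0.0523 0.0165]
scene orange 444 [ 0.5327 -0.0793  0.075 ]
scene yaw 8.91 tip rel green x,y [-61.6 -96.7]
  block top y [-60.8 -45.7 -22.8] x [-154.5  -39.1]
side blue 103 [ 0.5987 -0.1037  0.0181]
side green 76 [ 0.5875 -0.0257  0.0181]
side orange 387 [ 0.4991 -0.0833  0.0758]
wrist blue 863 [ 0.5983 -0.1026  0.0194]
wrist green 1060 [ 0.5863 -0.0241  0.0194]
wrist orange 6951 [ 0.5136 -0.0776  0.0772]
1.98 [ 0.542  -0.1314  0.1203] [[-0.155, 0.988, -0.001], [0.988, 0.155, 0.001], [0.001, -0.001, -1.0]] F [ 0.1  -0.24  0.29] 0.012617308297073759
```

View pics/wrist2.png

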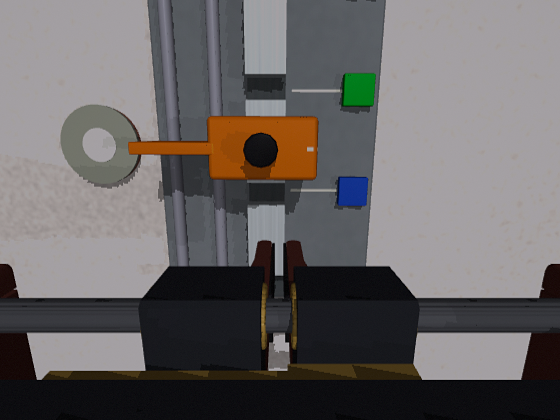

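The wrist picture shows the shut fingers at about (280, 250), behind the slider block at (262, 148). The green tag is ahead at (358, 90), and the way down behind the block is clear.

Request:
move_arm(plan=[[0, 0, 0.3, 0, 0, 0], [0, 0, 0.55, 0, 0, 0], [0, 0, 0.67, 0, 0, 0], [0, 0, 0.67, 0, 0, 0], [0, 0, 0.67, 0, 0, 0]])

```text
time: 2.55
tool_pos: [0.5428, -0.1331, 0.0566]
ee_rot: [[-0.153, 0.988, 0.001], [0.988, 0.153, 0.0], [-0.0, 0.001, -1.0]]
ft_force: [-0.3, 0.2, 0.5]
opening: 0.0005
grasp_force: 0.0
```

Request:
move_arm(plan=[[0.03, 0, 0, 0, 0, 0], [0.07, 0, 0, 0, 0, 0], [0.11, 0, 0, 0, 0, 0], [0.15, 0, 0, 0, 0, 0], [0.18, 0, 0, 0, 0, 0]])

```text
time: 2.97
tool_pos: [0.5392, -0.1148, 0.0562]
ee_rot: [[-0.153, 0.988, 0.001], [0.988, 0.153, 0.0], [0.0, 0.001, -1.0]]
ft_force: [0.3, 0.3, -0.3]
opening: 0.0006
grasp_force: 0.0
```

```bash
python3 -c "
from m import *
measure(tag='3')"
```

```text
scene blue 231 [ 0.5999 -0.1051  0.0169]
scene green 190 [ 0.5879 -0.0265  0.0166]
scene yellow 151 [0.5754 0.0525 0.0167]
scene orange 207 [ 0.543  -0.0912  0.0753]
scene yaw 8.85 tip rel green x,y [-61.7 -79.8]
  block top y [-93.3 -54.9 -23.1] x [-71.6 -38.8]
side blue 106 [ 0.5987 -0.103   0.0177]
side orange 218 [ 0.4938 -0.0848  0.0758]
wrist blue 1361 [ 0.5964 -0.1022  0.017 ]
wrist green 1751 [ 0.5845 -0.0238  0.0171]
wrist orange 12769 [ 0.5117 -0.077   0.0751]
2.97 [ 0.5392 -0.1148  0.0562] [[-0.153, 0.988, 0.001], [0.988, 0.153, 0.0], [0.0, 0.001, -1.0]] F [ 0.27  0.28 -0.32] 0.000588224076614042
```

View pics/scene3.png

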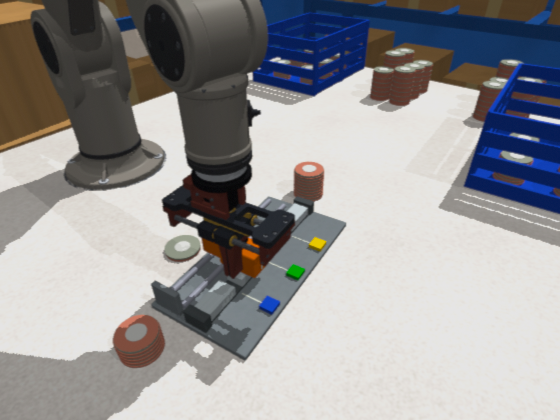

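The scene picture shows the gripper just behind the slider near (235, 255), and the stacks and disc haven't moved. Contact should come in about 8 mm, so I push slowly.

Request:
move_arm(plan=[[0.03, 0, 0, 0, 0, 0], [0.06, 0, 0, 0, 0, 0], [0.08, 0, 0, 0, 0, 0], [0.1, 0, 0, 0, 0, 0], [0.13, 0, 0, 0, 0, 0]])

```text
time: 3.53
tool_pos: [0.5371, -0.1035, 0.0556]
ee_rot: [[-0.152, 0.988, 0.0], [0.988, 0.152, -0.001], [-0.001, 0.0, -1.0]]
ft_force: [0.9, -2.4, -1.6]
opening: 0.0004
grasp_force: 1.7
```

Request:
move_arm(plan=[[0.03, 0, 0, 0, 0, 0], [0.06, 0, 0, 0, 0, 0], [0.09, 0, 0, 0, 0, 0], [0.12, 0, 0, 0, 0, 0], [0.15, 0, 0, 0, 0, 0]])

```text
time: 3.95
tool_pos: [0.5347, -0.0879, 0.0556]
ee_rot: [[-0.152, 0.988, 0.0], [0.988, 0.152, -0.0], [-0.0, 0.0, -1.0]]
ft_force: [0.8, -3.2, -2.5]
opening: 0.0004
grasp_force: 1.7
```

```bash
python3 -c "
from m import *
measure(tag='4')"
```

```text
scene blue 231 [ 0.5999 -0.1052  0.0168]
scene green 184 [ 0.5877 -0.0263  0.0168]
scene yellow 153 [0.5755 0.0523 0.0166]
scene orange 291 [ 0.5323 -0.0703  0.0752]
scene yaw 8.82 tip rel green x,y [-61.9 -52.8]
  block top y [-66.5 -33.7 -15.4] x [-155.6  -38.7]
side blue 107 [ 0.5986 -0.1036  0.0179]
side green 87 [ 0.5867 -0.0247  0.0179]
side orange 266 [ 0.4919 -0.0682  0.0757]
wrist blue 438 [ 0.5956 -0.0934  0.0166]
wrist green 1607 [ 0.5844 -0.0233  0.0172]
wrist yellow 1471 [0.5731 0.0506 0.017 ]
wrist orange 12179 [ 0.5087 -0.057   0.0752]
wrist yaw 8.87 tip rel green x,y [-59.  -56.1]
  block top y [-42.9 -19.3  -4.1] x [-152.5  -37.5]
3.95 [ 0.5347 -0.0879  0.0556] [[-0.152, 0.988, 0.0], [0.988, 0.152, -0.0], [-0.0, 0.0, -1.0]] F [ 0.78 -3.21 -2.52] 0.00043702875065328894
```

View pics/wrist4.png

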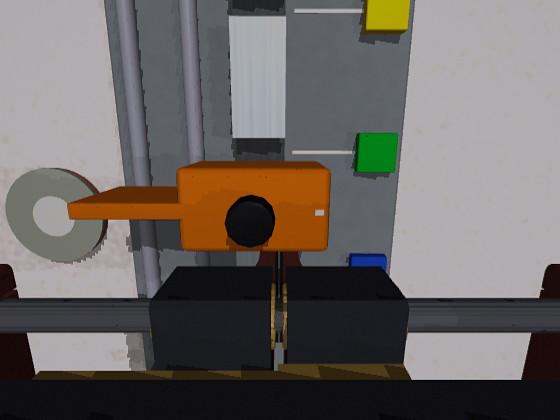

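The wrist picture shows the fingers on the block's rear face, away from the knob at (250, 220). The slider's white mark at (320, 213) is still short of the green line at row 152, with about 23 mm to go.

Request:
move_arm(plan=[[0.03, 0, 0, 0, 0, 0], [0.06, 0, 0, 0, 0, 0], [0.09, 0, 0, 0, 0, 0], [0.12, 0, 0, 0, 0, 0], [0.14, 0, 0, 0, 0, 0]])

```text
time: 4.52
tool_pos: [0.5326, -0.0739, 0.0557]
ee_rot: [[-0.153, 0.988, 0.0], [0.988, 0.153, -0.0], [-0.0, 0.0, -1.0]]
ft_force: [-0.2, -2.9, 0.3]
opening: 0.0007
grasp_force: 1.3
```

```bash
python3 -c "
from m import *
measure(('wrist',),tag='5')"
```

```text
wrist green 1542 [ 0.5843 -0.0223  0.0172]
wrist yellow 2146 [0.5722 0.056  0.0171]
wrist orange 12169 [ 0.5065 -0.0439  0.0752]
4.52 [ 0.5326 -0.0739  0.0557] [[-0.153, 0.988, 0.0], [0.988, 0.153, -0.0], [-0.0, 0.0, -1.0]] F [-0.24 -2.88  0.27] 0.0007102069904563386
```

Request:
move_arm(plan=[[0.01, 0, 0, 0, 0, 0], [0.02, 0, 0, 0, 0, 0], [0.03, 0, 0, 0, 0, 0], [0.04, 0, 0, 0, 0, 0], [0.04, 0, 0, 0, 0, 0]])

```text
time: 4.98
tool_pos: [0.5319, -0.0695, 0.0556]
ee_rot: [[-0.153, 0.988, -0.0], [0.988, 0.153, 0.001], [0.001, -0.0, -1.0]]
ft_force: [0.6, 0.1, -0.7]
opening: 0.0001
grasp_force: 0.0
```

Request:
move_arm(plan=[[0.01, 0, 0, 0, 0, 0], [0.02, 0, 0, 0, 0, 0], [0.02, 0, 0, 0, 0, 0], [0.02, 0, 0, 0, 0, 0]])

```text
time: 5.32
tool_pos: [0.5316, -0.068, 0.0556]
ee_rot: [[-0.153, 0.988, -0.0], [0.988, 0.153, 0.0], [0.0, -0.0, -1.0]]
ft_force: [-0.1, -0.7, 0.2]
opening: 0.0003
grasp_force: 0.0
```

```bash
cat >> m.py <<'E'
def knob():
    p,d=bot.get_image("wrist"); h=cv2.cvtColor(p,cv2.COLOR_BGR2HSV)
    A=cloud("wrist",np.ones(d.shape,bool),d); H=h[d>0].astype(int)
    g=A[(H[:,0]>45)&(H[:,0]<75)&(H[:,1]>110)&(A[:,2]>.012)&(A[:,2]<.026)][:,:2].mean(0)
    o=A[(H[:,0]>=3)&(H[:,0]<=20)&(H[:,1]>110)&(A[:,2]>.073)&(A[:,2]<.08)]
    a=np.radians(8.83); y=np.array([-np.sin(a),np.cos(a)]); x=np.array([y[1],-y[0]])
    lx=(o[:,:2]-g)@x; ly=(o[:,:2]-g)@y; k=lx>-.103
    print("block y mm",np.percentile(ly[k],[1,99])*1e3,"paddle",np.percentile(ly[lx<-.115],[2,98])*1e3)
    c=(A[:,:2]-g); K=(abs(c@x+.072)<.006)&(abs(c@y-(np.percentile(ly[k],1)+np.percentile(ly[k],99))/2)<.02)&(H[:,2]<60)&(A[:,2]>.08)&(A[:,2]<.11)
    print("knob top z",np.percentile(A[K,2],[50,90,98]),K.sum(),"block z",np.median(o[:,2]))
E
python3 -c "
from m import *
knob()"
```

```text
block y mm [-19.22016804  19.29267831] paddle [-3.52698899  3.89743441]
knob top z [0.09141818 0.09230617 0.09282631] 1358 block z 0.07521696889869994
```

The push force fell to zero, the block is centred on the green tag to within 0.1–0.2 mm, and the knob top is at 92 mm, so the pin is down. Backing off, then up.

Request:
move_arm(plan=[[-0.1, 0, 0, 0, 0, 0], [-0.3, 0, 0, 0, 0, 0], [-0.4, 0, -0.2, 0, 0, 0], [-0.4, 0, -0.5, 0, 0, 0], [-0.4, 0, -0.85, 0, 0, 0]])

```text
time: 5.78
tool_pos: [0.5363, -0.1097, 0.1402]
ee_rot: [[-0.15, 0.989, -0.004], [0.989, 0.15, -0.0], [0.0, -0.004, -1.0]]
ft_force: [1.5, 0.3, -0.3]
opening: 0.0006
grasp_force: 0.0
```

Request:
move_arm(plan=[[0, 0, -0.2, 0, 0, 0], [0, 0, -0.3, 0, 0, 0], [0, 0, -0.3, 0, 0, 0], [0, 0, -0.3, 0, 0, 0]])

```text
time: 6.12
tool_pos: [0.5375, -0.1081, 0.1701]
ee_rot: [[-0.152, 0.988, -0.0], [0.988, 0.152, -0.0], [0.0, -0.0, -1.0]]
ft_force: [-0.1, -0.8, -1.6]
opening: 0.0004
grasp_force: 0.0
```

```bash
python3 -c "
from m import *
knob()
p,d=bot.get_image('scene'); cv2.imwrite('pics/end.png',p)"
```

```text
block y mm [-18.87922429  18.86528284] paddle [-3.71256348  3.68161815]
knob top z [0.09078381 0.0917029  0.09224641] 438 block z 0.07451245195431704
```

View pics/end.png

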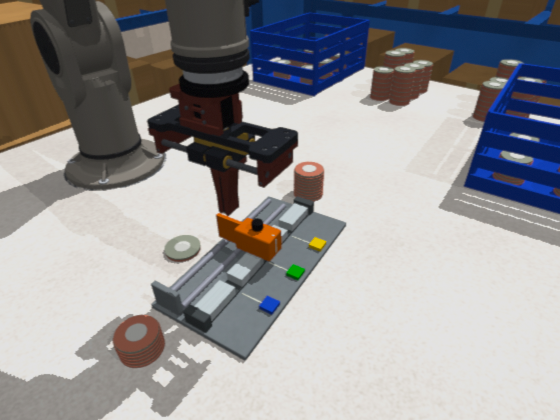

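The slider at (255, 237) lines up with the green tag at (296, 271). The arm is clear, and the stacks and disc are where they were.

```bash
python3 -c "
from bench import bot
print(bot.finish_job())"
```

```text
the job is handed in; nothing more can be done
None
```

The job is handed in (no verdict came back): the slider is centred on the green tag's notch to within about 0.2 mm with its pin dropped, the arm is clear, and the stacks and disc look unmoved.

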